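Pack a sample tube into its transport canister

ROBOT

A 6-joint arm with a two-finger parallel gripper is mounted at the origin on the work surface. World frame = base frame: x ahead of the robot, y to its left, z up, the work surface at z = 0. Lengths are in m, angles in rad, forces in N, time in s.
With the tool pointing down it reaches from about 0.275 to 0.75 m from the base axis. Payload 10.2 kg.
Tool frame: the origin (TCP) lies at the very end of the fingers, on their centre line; the grasp point (between the pads) lies 19 mm behind it (robot.grip_point_offset is the z of the grasp point in the tool frame, in m); z points along the fingers, y is the direction in which the jaws open and shut (so a half turn about z gives the same grasp; the last joint's range is limited). The gripper opens to 88 mm and grips with 3 to 60 N. Pads are 18 mm wide; open, the fingers measure 123 mm over their backs; the gripper's body (75 mm by 187 mm) begins 45 mm behind the grasp point.
Start: joints at [0.977, 0.313, 1.498, -0, 1.331, -0.223], TCP at [0.19, 0.489, 0.239] pointing down, gripper open.
Joint ranges: [-2.94, 2.94], [-0.97, 2.17], [0.19, 2.56], [-1.23, 4.37], [0.02, 3.11], [-2.88, 2.88]. Speed limits (rad/s): [2.39, 2.39, 3.01, 3.14, 3.14, 3.14].

INTERFACE

Orientations are given as a unit quaternion [x, y, z, w].
In Python, from station import robot gives the robot as it stands. The module is installed in compiled form; this text tells all that it offers.
- The arm moves only by the tool drive_tool, never from a script. Its argument "series" is a list of rows, each a list of 3 entries, a list of its own where there are three numbers: the shift along the tool's x, y, z in units of 40 mm (1.0 is 40 mm), then the turn, a rotation vector about the tool's x, y, z in rad, then the closure in counts, from 0 (fully open) to 255 (shut). A call has 1 to 5 rows; each row shifts and turns the pose as measured when the row begins, along the tool's axes as they then stand; what a row does not reach is not made up. A row lasts 1/8 s, in which the tool goes at most 62.5 mm and 10.7 degrees, less where a joint would pass 70% of its speed; a pose out of reach is approached as far as the arm can. A call is refused whole if a number of a shift passes 1 or a number of a turn 0.188, either way. A call with a gripper value outside its range is refused whole. The fingers move at their own pace and stop on an object; "grip_force" is the grip in N (left out, the last holds). Time passes only in rows, so rows that do not move let the fingers close. It gives the time, the measured TCP pose, the force and the opening at its end, in the units of the state.
- robot.read_state(): the state, without advancing time (a new reading comes with each control period).
- robot.snapshot(name): name is "side" or "top" or "wrist"; returns the picture (400x640x3 uint8, blue, green, red); there is no depth.
- robot.camera_model(name): a dict with "fx", "fy", "cx", "cy" (pixels), "k1" (the pictures are not rectified: a ray, as slopes to the right and down, at radius r is drawn at 1 + k1 r^2 times it, then the intrinsics apply), "cam_to_world" (4x4, takes a point from camera to world coordinates); the wrist camera has in their place "T_tool_cam" (4x4, takes a point from camera to tool coordinates, whose origin is the TCP and whose axes are the flange's). Camera axes: x right, y up, looking along -z (the intrinsics and any distortion apply to the point x, -y, -z); pixel columns grow to the right and rows downward; lengths in m; the calibration is good to about 2 mm. A picture is of the moment at which its call begins: read the wrist's pose just before it. camera_model takes no time and is no camera call.
- robot.close_job(): hands the job in, once; it reports no verdict.
Trained networks look in the newest picture that a camera, given by its name, has taken for a name from the list of things; names that differ only in an ending like _2 or _b are one class to them, and where a whole thing is asked for, a point or a joint stands for the part that bears it (a point fixed in the world has none). Each returns a list of dicts, best first, with "confidence" (0 to 1); they miss things now and then, are a little off and sometimes report something else, mostly with a low value. They report only what shows in the picture. A call takes as long as a camera call. They do not tell look-alikes from the thing itself.
- robot.recognise(target, camera): "xyz" ([x, y, z] in m, in world coordinates, good to about 4 mm: the middle of the surface that is visible of it).
- robot.masks_of(target, camera): "pixels" (400x640 bool, what is visible of it).
The state is a dict: "t": time; "joint_positions": joint angles; "joint_velocities": joint speeds; "joint_efforts": joint torques, N m; "tcp_pos": TCP position; "orientation": TCP orientation; "force": force on the tool from outside, world axes, zero at the start; "torque": the same for the moment, N m; "width": finger opening in m.
Only numpy, scipy, OpenCV 4.12 (cv2) and the standard library are available. Lean on these libraries where they do the work, as an engineer would, in place of code of your own. Each camera call takes 0.05 s, during which the arm holds its last target. There are 200 camera calls.

TASK

Pack the tall sample tube for dispatch, in this order: stand the open metal cup in the round well of the grey transport block, put the cork sleeve into the cup, stand the tall tube in the sleeve, then close it with the metal cover, set down over the tube and sleeve until it rests on the rim of the cup. Seat each piece fully, let go of it before fetching the next, and lower it in rather than dropping it. Leave the short tube standing where it is.

Things in the scene. Friction and masses are not known exactly. Their poses are not given: they have to be found in the camera images.
- block: Fixed grey plastic transport block, 110 x 110 mm and 35 mm high, with a round well in its centre, 62 mm across and 20 mm deep (well floor 15 mm above the origin). Origin: centre of the underside, on the axis of the well; z up.
- cup: Lower half of the transport canister: round open aluminium cup, 58 mm outside diameter, 60 mm high, wall 4 mm (inside diameter 50 mm), floor 5 mm thick; starts standing upright, mouth up. Origin: centre of the underside; z up the axis. Seated in the well its rim stands 75 mm above the bench.
- sleeve: Rigid cork sleeve, a thick-walled tube open at both ends, 46 mm outside diameter, 31 mm bore, 90 mm high; starts standing upright. Origin: centre of the underside; z up the axis. Seated on the floor of the cup it stands 35 mm out of the cup.
- tube: Tall amber sample tube with blue cap, flat foot, 125 mm high; body 27 mm diameter with a slightly chamfered foot, cap 32 mm diameter over the top 22 mm; starts standing upright. Origin: centre of the underside; z up the axis. It goes through the sleeve down to the floor of the cup and then stands 35 mm out of the sleeve.
- cover: Upper half of the transport canister: round aluminium cover with a flat closed top and open underside, 58 mm outside diameter, 82 mm high, wall 4 mm (inside diameter 50 mm), top 6 mm thick (76 mm deep inside); starts standing with its open side down. Origin: centre of the open lower rim; z up the axis to the closed top. It passes over the tube and the sleeve and rests on the rim of the cup.
- short_tube: Short sample tube of the same make as the tall one, only 75 mm high (same diameters), standing on the bench; not to be moved. Origin: centre of the underside.
Things that resemble listed ones, but are neither listed nor needed, are in the scene too. What is shaped like the tube but red is not meant.

How it is judged:
On the way, in this order (a step that is already met when the one before it is completed fails the run):
1. The cup stands fully down in the well of the block and is released (z of cup in the frame of block between 0.011 and 0.019 m and horizontal distance between cup and block below 0.006 m and angle between cup's own z axis and vertical below 0.1 rad and contact force between the fingers and cup below 0.1 N and linear speed of cup below 0.02 m/s), for 0.2 s.
2. The cork sleeve stands on the floor of the cup in the block and is released (z of cup in the frame of block between 0.011 and 0.019 m and horizontal distance between cup and block below 0.006 m and angle between each of cup, sleeve's own z axis and vertical below 0.1 rad and z of sleeve in the frame of cup between 0.001 and 0.009 m and horizontal distance between sleeve and cup below 0.006 m and contact force between the fingers and sleeve below 0.1 N and linear speed of sleeve below 0.02 m/s), for 0.2 s.
3. The tall tube stands upright in the sleeve, fully down, and is released (z of cup in the frame of block between 0.011 and 0.019 m and horizontal distance between cup and block below 0.006 m and angle between each of cup, sleeve, tube's own z axis and vertical below 0.1 rad and z of sleeve in the frame of cup between 0.001 and 0.009 m and horizontal distance between sleeve and cup below 0.006 m and z of tube in the frame of cup between 0.001 and 0.009 m and horizontal distance between tube and cup below 0.009 m and contact force between the fingers and tube below 0.1 N and linear speed of tube below 0.02 m/s), for 0.2 s.
4. The cover sits over the tube on the rim of the cup and is released (z of cup in the frame of block between 0.011 and 0.019 m and horizontal distance between cup and block below 0.006 m and angle between each of cup, sleeve, tube, cover's own z axis and vertical below 0.1 rad and z of sleeve in the frame of cup between 0.001 and 0.009 m and horizontal distance between sleeve and cup below 0.006 m and z of tube in the frame of cup between 0.001 and 0.009 m and horizontal distance between each of tube, cover and cup below 0.009 m and z of cover in the frame of cup between 0.056 and 0.064 m and contact force between the fingers and cover below 0.1 N and linear speed of cover below 0.02 m/s), for 0.2 s.
At the end, for the whole second after the job is handed in: Cup in the block's well and sleeve in the cup (axes within 6 mm), tall tube in the sleeve and cover on the cup's rim (within 9 mm of the cup's axis), each within 4 mm of fully down, upright within 0.1 rad, at rest and released; short tube within 15 mm of its start (z of cup in the frame of block between 0.011 and 0.019 m and horizontal distance between cup and block below 0.006 m and angle between each of cup, sleeve, tube, cover's own z axis and vertical below 0.1 rad and linear speed of each of cup, sleeve, tube, cover below 0.02 m/s and z of sleeve in the frame of cup between 0.001 and 0.009 m and horizontal distance between sleeve and cup below 0.006 m and z of tube in the frame of cup between 0.001 and 0.009 m and horizontal distance between each of tube, cover and cup below 0.009 m and z of cover in the frame of cup between 0.056 and 0.064 m and distance of short_tube from where it was at the start of the episode below 0.015 m); the robot touches nothing.
It fails at once if The short tube is pushed away or knocked over (distance of short_tube from where it was at the start of the episode above 0.02 m or angle between short_tube's own z axis and vertical above 0.3 rad).
It fails at once if A piece of the pack is dropped: it falls freely faster than 0.7 m/s (from about 25 mm) ((linear speed of cup above 0.7 m/s and contact force between the fingers and cup below 0.1 N) or (linear speed of sleeve above 0.7 m/s and contact force between the fingers and sleeve below 0.1 N) or (linear speed of tube above 0.7 m/s and contact force between the fingers and tube below 0.1 N) or (linear speed of cover above 0.7 m/s and contact force between the fingers and cover below 0.1 N)).
It also fails if it takes over 134 s, if anything falls off the work surface, if the arm or the gripper's body presses on something with over 40 N, if the wrist force passes 120 N, or if a joint passes its speed limit or range.

## Working session

There is one attempt and no reset: what is moved stays moved. The work goes in short steps, Python scripts to look and compute and a tool call to move; the robot and the scene stay as the last step left them, time stands still between calls to the robot, and variables do not carry over. Pictures are saved under pics/ and viewed, about 12 in all and at most 16, crops included, and the job is handed in when it is done.

Besides the shell and the picture viewer there is one more tool, called after ">>>" in YAML: its name, and indented under it one key for each argument. drive_tool: Moves the arm, as the interface text tells. Its arguments: {"type":"object","properties":{"series":{"type":"array","items":{"type":"array"}},"grip_force":{"type":"number"}},"required":["series"]}

```bash
mkdir -p pics; python3 - <<'E'
from station import robot
import cv2
s=robot.read_state();print(s['t'],s['tcp_pos'],s['orientation'],s['width'],robot.grip_point_offset)
for c in ('top','side'):
    cv2.imwrite(f'pics/{c}0.png',robot.snapshot(c))
    m=robot.camera_model(c);print(c,{k:(v if k!='cam_to_world' else [[round(float(a),3) for a in r] for r in v]) for k,v in m.items()})
    for n in ('block','cup','sleeve','tube','cover','short_tube'):
        print(n,[([round(float(a),3) for a in d['xyz']],round(d['confidence'],2)) for d in robot.recognise(n,c)])
m=robot.camera_model('wrist');print(m)
E
```

```text
0.0 [0.19011139 0.48912307 0.23819357] [ 1.84351115e-01  9.82860266e-01 -5.55854612e-04 -2.33821857e-04] 0.08790007329785016 -0.0187
top {'fx': 369.71207770194957, 'fy': 369.71207770194957, 'cx': 319.79103450224784, 'cy': 193.22096766128067, 'k1': -0.03166418770854052, 'cam_to_world': [[-0.011, 0.988, -0.155, 0.438], [-1.0, -0.011, 0.006, -0.008], [0.004, 0.155, 0.988, 0.77], [0.0, 0.0, 0.0, 1.0]]}
block [([0.619, 0.177, 0.035], 0.64)]
cup [([0.641, -0.215, 0.03], 0.72)]
sleeve [([0.617, -0.004, 0.076], 0.73)]
tube [([0.488, -0.01, 0.124], 0.81), ([0.484, 0.067, 0.123], 0.54)]
cover [([0.467, 0.183, 0.081], 0.56)]
short_tube [([0.462, -0.212, 0.075], 0.87)]
side {'fx': 469.5536894001729, 'fy': 469.5536894001729, 'cx': 325.0084186223403, 'cy': 197.3877508566817, 'k1': -0.12505395819862639, 'cam_to_world': [[0.806, 0.466, -0.365, 0.202], [-0.592, 0.627, -0.506, -0.492], [-0.007, 0.624, 0.782, 0.772], [0.0, 0.0, 0.0, 1.0]]}
block [([0.617, 0.17, 0.035], 0.94)]
cup [([0.635, -0.219, 0.038], 0.62)]
sleeve [([0.611, -0.011, 0.07], 0.77)]
tube [([0.48, -0.019, 0.084], 0.98), ([0.479, 0.059, 0.088], 0.7)]
cover [([0.469, 0.17, 0.068], 0.63)]
short_tube [([0.463, -0.224, 0.071], 0.71), ([0.607, -0.01, 0.069], 0.62)]
{'fx': 360.3277355073045, 'fy': 360.3277355073045, 'cx': 320.13002284423766, 'cy': 194.8240856721369, 'k1': 0.00867603871843829, 'T_tool_cam': array([[ 1.21854963e-03,  9.58601272e-01,  2.84749218e-01,
         7.34539492e-02],
       [ 9.99999177e-01, -1.05389034e-03, -7.31478773e-04,
         2.94129228e-04],
       [-4.01102034e-04,  2.84749875e-01, -9.58601767e-01,
        -1.46674273e-01],
       [ 0.00000000e+00,  0.00000000e+00,  0.00000000e+00,
         1.00000000e+00]])}
```

View pics/top0.png

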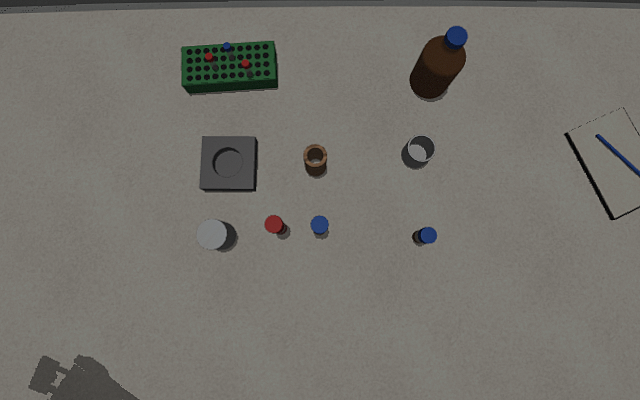

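View pics/side0.png

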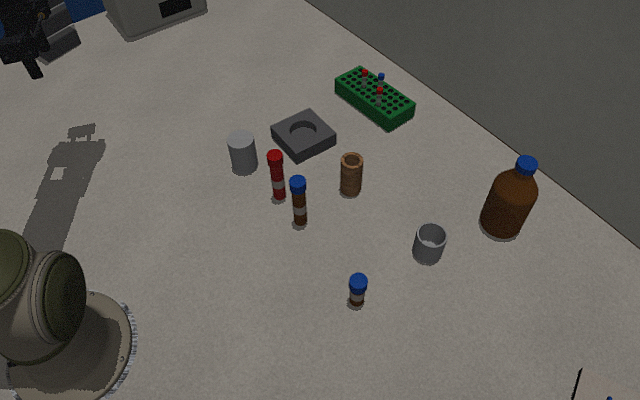

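The listed pieces in the top image:
- block (228,162)
- cup (421,152)
- sleeve (315,159)
- cover (212,235)
- tall tube, blue cap (320,225)
- short tube (428,236), shown as a look-alike
- red tube (274,225), not meant
- bottle (440,65), also capped and amber, but far too big
- vials in the rack, also not meant

Next I'll measure positions with silhouette fits.

```bash
cat > h.py <<'E'
from station import robot
import numpy as np, cv2
from scipy.optimize import minimize
from scipy.spatial.transform import Rotation as R
def tool():
    s=robot.read_state(); T=np.eye(4); T[:3,:3]=R.from_quat(s['orientation']).as_matrix(); T[:3,3]=s['tcp_pos']; return T
def c2w(c,T=None):
    m=robot.camera_model(c)
    return m, (T@m['T_tool_cam'] if c=='wrist' else np.array(m['cam_to_world']))
def proj(m,C,P):
    p=(np.asarray(P)-C[:3,3])@C[:3,:3]; s=np.c_[p[:,0],-p[:,1]]/-p[:,2:3]
    s=s*(1+m['k1']*(s**2).sum(1,keepdims=True)); return s*[m['fx'],m['fy']]+[m['cx'],m['cy']]
a=np.linspace(0,2*np.pi,48,endpoint=False); ci=np.c_[np.cos(a),np.sin(a)]
def ring(x,y,r,z): return np.c_[ci*r+[x,y],np.full(48,z)]
# parts: list of (r,z0,z1) frusta, or 'box'
PARTS=dict(cup=[(.029,0,.06)],sleeve=[(.023,0,.09)],cover=[(.029,0,.082)],tube=[(.0135,0,.125),(.016,.103,.125)],short_tube=[(.0135,0,.075),(.016,.053,.075)])
def sil(m,C,name,p,z0=0):
    im=np.zeros((400,640),np.uint8)
    if name=='block':
        c,s=np.cos(p[2]),np.sin(p[2]); q=np.array([[1,1],[1,-1],[-1,-1],[-1,1]])*.055@np.array([[c,s],[-s,c]])+p[:2]
        hs=[np.vstack([np.c_[q,np.zeros(4)],np.c_[q,np.full(4,.035)]])]
    else: hs=[np.vstack([ring(p[0],p[1],r,z0+u),ring(p[0],p[1],r,z0+v)]) for r,u,v in PARTS[name]]
    for h in hs:
        cv2.fillConvexPoly(im,cv2.convexHull(np.round(proj(m,C,h)*16).astype(np.int32)),255,cv2.LINE_AA,4)
    return im/255.
def fit(name,views,p0,z0=0,steps=.008):
    """views: list of (m,C,mask)"""
    def cost(p):
        return sum(1-np.minimum(S,M).sum()/max(np.maximum(S,M).sum(),1) for m,C,M in views for S in [sil(m,C,name,p,z0)])
    n=len(p0); sx=np.vstack([p0]+[np.array(p0)+np.eye(n)[i]*(steps if i<2 else .15) for i in range(n)])
    r=minimize(cost,p0,method='Nelder-Mead',options=dict(initial_simplex=sx,xatol=1e-4,fatol=1e-5)); return r.x,r.fun/len(views)
def best(name,c,near=None):
    return robot.masks_of(name,c)
def to(x,y,z,ang,n=True):
    """tool-axes shift (units of 40mm) & turn to TCP x,y,z with tool down, jaw axis (tool y) at ang deg"""
    T=tool(); g=np.radians(ang); ty=np.array([np.cos(g),np.sin(g),0]); tz=np.array([0,0,-1.]); D=np.c_[np.cross(ty,tz),ty,tz]
    d=T[:3,:3].T@(np.array([x,y,z])-T[:3,3])/.04; w=R.from_matrix(T[:3,:3].T@D).as_rotvec()
    print('shift',d.round(2),'turn',w.round(3),'tcp',T[:3,3].round(4))
E
python3 - <<'E'
from h import *
for c in('top','side'): robot.snapshot(c)
P0=dict(block=[.618,.175,0],cup=[.638,-.217],sleeve=[.614,-.007],tube=[.484,-.015],cover=[.468,.178],short_tube=[.463,-.218])
for n,p in P0.items():
    V=[]
    for c in('top','side'):
        m,C=c2w(c); e=proj(m,C,[[p[0],p[1],.04]])[0]
        L=[d for d in robot.masks_of(n,c) if np.hypot(*(np.argwhere(d['pixels']).mean(0)[::-1]-e))<25]
        if L: V.append((m,C,L[0]['pixels'].astype(float))); x,f=fit(n,V[-1:],p); print(n,c,x.round(4),round(f,3))
    if len(V)==2: x,f=fit(n,V,p); print(n,'both',x.round(4),round(f,3))
E
```

```text
block top [ 0.6211  0.1773 -0.0073] 0.048
cup top [ 0.6397 -0.2154] 0.094
cup side [ 0.6428 -0.2152] 0.09
cup both [ 0.6417 -0.2163] 0.095
sleeve top [ 0.6159 -0.0022] 0.231
sleeve side [ 0.6211 -0.0027] 0.153
sleeve both [ 0.6199 -0.003 ] 0.196
tube top [ 0.4841 -0.0094] 0.096
tube side [ 0.4877 -0.01  ] 0.186
tube both [ 0.4855 -0.0095] 0.165
cover top [0.4705 0.1897] 0.142
cover side [0.4751 0.192 ] 0.058
cover both [0.4736 0.1903] 0.107
short_tube top [ 0.4653 -0.2143] 0.135
short_tube side [ 0.4662 -0.2164] 0.172
short_tube both [ 0.4658 -0.2149] 0.161
```

```bash
python3 -c "
from h import *
to(.621,.177,.24,90)"
```

```text
shift [-12.87  -3.37  -0.03] turn [ 0.     0.    -0.371] tcp [0.1903 0.4893 0.2387]
```

>>> drive_tool:
  series:
    - [[-1, -0.3, 0], [0, 0, -0.185], 0]
    - [[-1, -0.5, 0], [0, 0, -0.185], 0]
    - [[-1, -0.7, 0], [0, 0, 0], 0]
    - [[-1, -0.7, 0], [0, 0, 0], 0]
    - [[-1, -0.7, 0], [0, 0, 0], 0]

```text
t: 2.02
tcp_pos: [0.3827, 0.3513, 0.239]
orientation: [-0.006, 1.0, 0.001, 0.0]
force: [-0.0, 0.5, -0.7]
width: 0.0889
```

>>> drive_tool:
  series:
    - [[-1, -0.7, 0], [0, 0, 0], 0]
    - [[-1, -0.7, 0], [0, 0, 0], 0]
    - [[-1, -0.7, 0], [0, 0, 0], 0]
    - [[-1, -0.7, 0], [0, 0, 0], 0]
    - [[-1, -0.7, 0], [0, 0, 0], 0]

```text
t: 2.65
tcp_pos: [0.5907, 0.2081, 0.2394]
orientation: [-0.006, 1.0, 0.001, 0.001]
force: [0.1, 0.2, -1.1]
width: 0.0877
```

```bash
python3 -c "
from h import *
to(.621,.177,.24,90)"
```

```text
shift [-0.75 -0.79 -0.02] turn [0.002 0.001 0.012] tcp [0.5907 0.2081 0.2394]
```

>>> drive_tool:
  series:
    - [[-0.75, -0.8, 0], [0.002, 0.001, 0.012], 0]
    - [[0, 0, 0], [0, 0, 0], 0]
    - [[0, 0, 0], [0, 0, 0], 0]

```text
t: 3.02
tcp_pos: [0.6234, 0.1735, 0.2379]
orientation: [0.002, 1.0, -0.0, -0.0]
force: [0.1, 0.8, -0.4]
width: 0.088
```

```bash
python3 - <<'E'
from h import *
to(.621,.177,.24,90)
T=tool(); im=robot.snapshot('wrist'); cv2.imwrite('pics/w_block.png',im); np.save('T_block.npy',T)
m,C=c2w('wrist',T)
for d in robot.masks_of('block','wrist')[:1]:
    M=d['pixels']; print(d['confidence'],M.sum(), fit('block',[(m,C,M.astype(float))],[.621,.177,0]))
E
```

```text
shift [ 0.06  0.09 -0.05] turn [-0.    -0.001 -0.004] tcp [0.6234 0.1735 0.2379]
0.85 12493 (array([ 0.62182554,  0.17761208, -0.01257389]), np.float64(0.022947844051156352))
```

View pics/w_block.png

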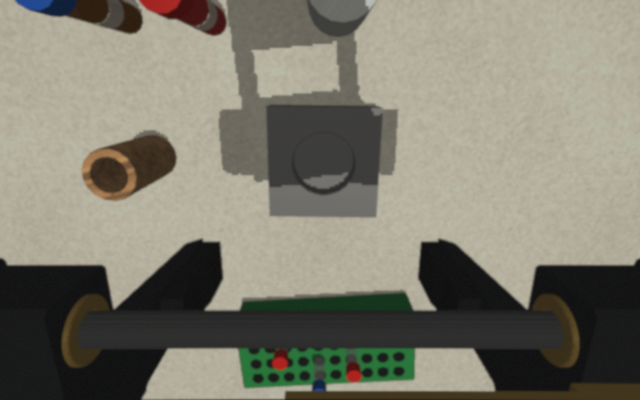

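```bash
cat >> h.py <<'E'
def ringfit(im,m,C,r,z,p0,span=.008):
    """centre (x,y) where a circle of radius r at height z lies best on image edges"""
    g=cv2.GaussianBlur(cv2.cvtColor(im,cv2.COLOR_BGR2GRAY),(0,0),1.2).astype(np.float32)
    e=np.minimum(np.hypot(cv2.Sobel(g,5,1,0),cv2.Sobel(g,5,0,1)),80)
    def f(p):
        q=proj(m,C,ring(p[0],p[1],r,z)).astype(np.float32)
        return -cv2.remap(e,q[None,:,0],q[None,:,1],cv2.INTER_LINEAR).mean()
    o=np.arange(-span,span+1e-6,.001); b=min(((f([p0[0]+u,p0[1]+v]),p0[0]+u,p0[1]+v) for u in o for v in o))
    x=minimize(f,b[1:],method='Nelder-Mead',options=dict(initial_simplex=np.array(b[1:])+[[0,0],[.001,0],[0,.001]],xatol=1e-5)); return x.x,-x.fun
E
python3 - <<'E'
from h import *
im=cv2.imread('pics/w_block.png'); m,C=c2w('wrist',np.load('T_block.npy'))
for r in(.029,.031,.033): print(r,ringfit(im,m,C,r,.035,[.6218,.1776]))
E
```

```text
0.029 (array([0.61777919, 0.17680415]), np.float64(33.1750373840332))
0.031 (array([0.62326362, 0.17717342]), np.float64(34.40849685668945))
0.033 (array([0.62115138, 0.1769434 ]), np.float64(32.47407913208008))
```

```bash
python3 -c "
from h import *
to(.642,-.2158,.24,90)"
```

```text
shift [-0.5  -9.74 -0.04] turn [-0.001 -0.001 -0.003] tcp [0.6232 0.1737 0.2381]
```

>>> drive_tool:
  series:
    - [[-0.05, -1, 0], [0, 0, 0], 0]
    - [[-0.05, -1, 0], [0, 0, 0], 0]
    - [[-0.05, -1, 0], [0, 0, 0], 0]
    - [[-0.05, -1, 0], [0, 0, 0], 0]
    - [[-0.05, -1, 0], [0, 0, 0], 0]

```text
t: 3.75
tcp_pos: [0.6311, -0.0237, 0.2401]
orientation: [-0.004, 1.0, 0.0, 0.001]
force: [-0.7, 0.0, 0.4]
width: 0.088
```

>>> drive_tool:
  series:
    - [[-0.05, -1, 0], [0, 0, 0], 0]
    - [[-0.05, -1, 0], [0, 0, 0], 0]
    - [[-0.05, -1, 0], [0, 0, 0], 0]
    - [[-0.05, -1, 0], [0, 0, 0], 0]
    - [[0, 0, 0], [0, 0, 0], 0]

```text
t: 4.38
tcp_pos: [0.64, -0.1852, 0.2419]
orientation: [-0.007, 1.0, -0.0, 0.002]
force: [1.1, 1.0, 0.0]
width: 0.0886
```

```bash
python3 -c "
from h import *
to(.642,-.2158,.24,90)"
```

```text
shift [-0.04 -0.76  0.05] turn [-0.     0.003  0.013] tcp [ 0.64   -0.1852  0.2419]
```

>>> drive_tool:
  series:
    - [[-0.05, -0.75, 0.05], [0, 0.003, 0.013], 0]
    - [[0, 0, 0], [0, 0, 0], 0]
    - [[0, 0, 0], [0, 0, 0], 0]

```text
t: 4.75
tcp_pos: [0.643, -0.2104, 0.241]
orientation: [-0.002, 1.0, 0.0, 0.0]
force: [-0.3, 0.1, 0.2]
width: 0.0878
```

```bash
cat >> h.py <<'E'
def look(name,p0,tag,zr=None,rr=None,z0=0):
    T=tool(); im=robot.snapshot('wrist'); cv2.imwrite(f'pics/{tag}.png',im); np.save(f'pics/{tag}.npy',T); m,C=c2w('wrist',T)
    for d in robot.masks_of(name,'wrist'):
        M=d['pixels'].astype(float); x,f=fit(name,[(m,C,M)],p0,z0); print(name,round(d['confidence'],2),x.round(4),round(f,3))
    if zr: print('ring',ringfit(im,m,C,rr,zr,p0))
    return im,m,C
E
python3 - <<'E'
from h import *
im,m,C=look('cup',[.642,-.2158],'w_cup',.06,.029); print(ringfit(im,m,C,.025,.06,[.642,-.2158]))
to(.642,-.2158,.24,90)
E
```

```text
cup 0.73 [ 0.6408 -0.2153] 0.075
ring (array([ 0.6413232 , -0.21539946]), np.float64(51.51774215698242))
(array([ 0.64535588, -0.2161255 ]), np.float64(47.40377426147461))
shift [ 0.03 -0.13  0.02] turn [0.001 0.001 0.005] tcp [ 0.643  -0.2107  0.241 ]
```

View pics/w_cup.png

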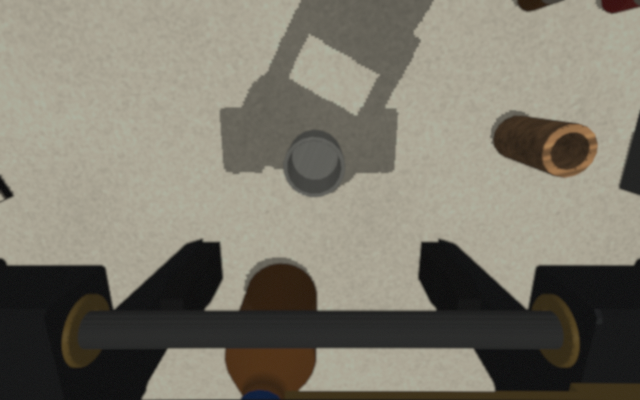

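>>> drive_tool:
  series:
    - [[0.05, -0.12, 1], [0.001, 0.001, 0.005], 0]
    - [[0, 0, 1], [0, 0, 0], 0]
    - [[0, 0, 1], [0, 0, 0], 0]
    - [[0, 0, 1], [0, 0, 0], 0]
    - [[0, 0, 0], [0, 0, 0], 0]

```text
t: 5.48
tcp_pos: [0.6422, -0.2109, 0.0791]
orientation: [-0.003, 1.0, -0.001, 0.002]
force: [-0.2, -0.9, 0.3]
width: 0.0879
```

```bash
python3 -c "
from h import *
to(.641,-.2154,.031,90)"
```

```text
shift [ 0.04 -0.11  1.2 ] turn [-0.002  0.003  0.005] tcp [ 0.6422 -0.2109  0.0791]
```

>>> drive_tool:
  series:
    - [[0.05, -0.12, 0.7], [0, 0.003, 0.005], 0]
    - [[0.02, -0.1, 0.3], [0, 0, 0], 0]
    - [[0, 0, 0.2], [0, 0, 0], 0]
    - [[0, 0, 0], [0, 0, 0], 0]

```text
t: 5.98
tcp_pos: [0.643, -0.2201, 0.0376]
orientation: [-0.001, 1.0, -0.003, 0.005]
force: [0.6, -0.3, 0.3]
width: 0.0882
```

```bash
python3 -c "
from h import *
to(.641,-.2154,.031,90)"
```

```text
shift [0.05 0.12 0.16] turn [-0.007  0.01   0.002] tcp [ 0.643  -0.2201  0.0376]
```

>>> drive_tool:
  series:
    - [[0.05, 0.1, 0.16], [-0.007, 0.01, 0.002], 0]
    - [[0, 0, 0], [0, 0, 0], 0]

```text
t: 6.22
tcp_pos: [0.6416, -0.2159, 0.0324]
orientation: [-0.0, 1.0, -0.0, 0.0]
force: [-0.4, 0.8, -0.1]
width: 0.0882
```

```bash
python3 -c "
from h import *
to(.641,-.2154,.031,90)"
```

```text
shift [0.02 0.01 0.04] turn [-0.     0.001  0.   ] tcp [ 0.6416 -0.2159  0.0324]
```

>>> drive_tool:
  series:
    - [[0, 0, 0], [0, 0, 0], 255]
    - [[0, 0, 0], [0, 0, 0], 255]
    - [[0, 0, 0], [0, 0, 0], 255]
    - [[0, 0, 0], [0, 0, 0], 255]
    - [[0, 0, 0], [0, 0, 0], 255]
  grip_force: 25

```text
t: 6.85
tcp_pos: [0.6419, -0.216, 0.033]
orientation: [-0.0, 1.0, -0.0, 0.001]
force: [0.0, -0.6, -1.0]
width: 0.0569
```

>>> drive_tool:
  series:
    - [[0, 0, 0], [0, 0, 0], 255]
    - [[0, 0, -0.5], [0, 0, 0], 255]
    - [[0, 0, -1], [0, 0, 0], 255]
    - [[0, 0, -1], [0, 0, 0], 255]
    - [[0, 0, -0.5], [0, 0, 0], 255]

```text
t: 7.48
tcp_pos: [0.6412, -0.2157, 0.1592]
orientation: [-0.0, 1.0, 0.0, 0.0]
force: [-0.1, 0.7, -1.1]
width: 0.0571
```

```bash
python3 -c "
from h import *
print(robot.read_state()['width'])
to(.6222,.1774,.15,90)"
```

```text
0.05710258635148498
shift [0.47 9.83 0.23] turn [0.    0.001 0.   ] tcp [ 0.6412 -0.2157  0.1592]
```

>>> drive_tool:
  series:
    - [[0.05, 1, 0], [0, 0, 0], 255]
    - [[0.05, 1, 0], [0, 0, 0], 255]
    - [[0.05, 1, 0], [0, 0, 0], 255]
    - [[0.05, 1, 0], [0, 0, 0], 255]
    - [[0.05, 1, 0], [0, 0, 0], 255]

```text
t: 8.1
tcp_pos: [0.632, -0.0132, 0.1685]
orientation: [0.002, 1.0, -0.002, 0.006]
force: [0.7, -0.1, -1.7]
width: 0.057
```

>>> drive_tool:
  series:
    - [[0.05, 1, 0], [0, 0, 0], 255]
    - [[0.05, 1, 0], [0, 0, 0], 255]
    - [[0.05, 1, 0], [0, 0, 0], 255]
    - [[0.05, 1, 0], [0, 0, 0], 255]
    - [[0, 0.5, 0], [0, 0, 0], 255]

```text
t: 8.72
tcp_pos: [0.6242, 0.174, 0.1753]
orientation: [0.001, 1.0, -0.002, 0.009]
force: [-0.1, 0.1, -1.8]
width: 0.057
```

```bash
python3 -c "
from h import *
print(robot.read_state()['width'])
to(.6222,.1774,.15,90)"
```

```text
0.05700498505488608
shift [0.06 0.09 0.63] turn [-0.005  0.019 -0.003] tcp [0.6242 0.174  0.1753]
```

>>> drive_tool:
  series:
    - [[0.05, 0.09, 0.6], [-0.005, 0.019, -0.003], 255]
    - [[0, 0, 0], [0, 0, 0], 255]

```text
t: 8.98
tcp_pos: [0.6225, 0.177, 0.1497]
orientation: [-0.0, 1.0, 0.0, -0.001]
force: [0.0, 0.2, -1.6]
width: 0.0573
```

```bash
python3 - <<'E'
from h import *
to(.6222,.1774,.072,90)
T=tool(); p=T[:2,3]; z=T[2,3]
im,m,C=look('cup',list(p),'w_held',z+.0275,.029,z-.0325)
for r in(.025,.029): print(ringfit(im,m,C,r,z+.0275,p)[0]-p, T[:3,3])
E
```

```text
shift [0.   0.01 1.94] turn [ 0.    -0.002  0.001] tcp [0.6225 0.177  0.1497]
cup 0.61 [0.6213 0.1774] 0.238
ring (array([0.62213925, 0.17720299]), np.float64(52.08388137817383))
[-0.00021316  0.00023193] [0.62250765 0.17704011 0.14968807]
[-0.0003684   0.00016288] [0.62250765 0.17704011 0.14968807]
```

View pics/w_held.png

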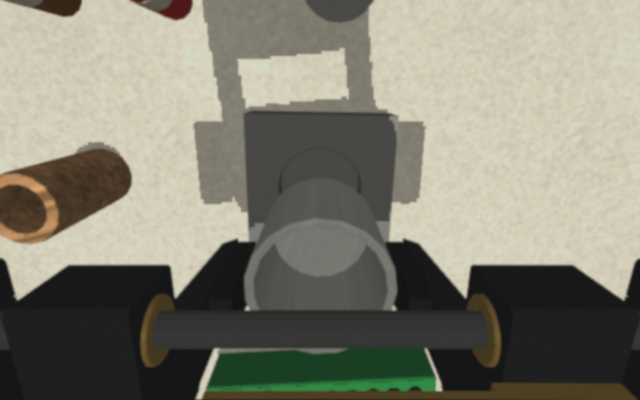

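>>> drive_tool:
  series:
    - [[0, 0.01, 0.8], [0, -0.001, 0.001], 255]
    - [[0, 0, 0.6], [0, 0, 0], 255]
    - [[0, 0, 0.3], [0, 0, 0], 255]
    - [[0, 0, 0], [0, 0, 0], 255]

```text
t: 9.57
tcp_pos: [0.626, 0.1736, 0.0848]
orientation: [0.003, 1.0, 0.0, 0.004]
force: [-0.3, -0.0, -0.9]
width: 0.0569
```

```bash
python3 -c "
from h import *
to(.6224,.1774,.072,90)"
```

```text
shift [0.09 0.09 0.32] turn [ 0.001  0.008 -0.005] tcp [0.626  0.1736 0.0848]
```

>>> drive_tool:
  series:
    - [[0.09, 0.09, 0.3], [0.001, 0.008, -0.005], 255]
    - [[0, 0, 0], [0, 0, 0], 255]

```text
t: 9.82
tcp_pos: [0.623, 0.1772, 0.0735]
orientation: [0.0, 1.0, -0.0, 0.001]
force: [0.5, 0.7, -1.1]
width: 0.0573
```

```bash
python3 -c "
from h import *
to(.6224,.1774,.0475,90)"
```

```text
shift [0.02 0.   0.65] turn [-0.     0.002 -0.   ] tcp [0.623  0.1772 0.0735]
```

>>> drive_tool:
  series:
    - [[0.02, 0, 0.2], [0, 0.002, 0], 255]
    - [[0, 0, 0.15], [0, 0, 0], 255]

```text
t: 10.07
tcp_pos: [0.6226, 0.1774, 0.0598]
orientation: [0.0, 1.0, -0.0, 0.001]
force: [-0.2, -0.4, -0.2]
width: 0.0571
```

```bash
python3 -c "
from h import *
to(.6224,.1774,.0475,90)"
```

```text
shift [ 0.01 -0.    0.31] turn [-0.     0.001 -0.   ] tcp [0.6226 0.1774 0.0598]
```

>>> drive_tool:
  series:
    - [[0, 0, 0.2], [0, 0, 0], 255]
    - [[0, 0, 0.1], [0, 0, 0], 255]
    - [[0, 0, 0.05], [0, 0, 0], 255]

```text
t: 10.45
tcp_pos: [0.6226, 0.1774, 0.0479]
orientation: [-0.0, 1.0, -0.0, 0.001]
force: [-12.0, -2.9, 24.8]
width: 0.0568
```

```bash
python3 -c "
from h import *
to(.6224,.1774,.0475,90)"
```

```text
shift [0.   0.   0.01] turn [-0.001  0.001  0.   ] tcp [0.6226 0.1774 0.0479]
```

>>> drive_tool:
  series:
    - [[0, 0, -0.01], [0, 0, 0], 0]
    - [[0, 0, 0], [0, 0, 0], 0]
    - [[0, 0, 0], [0, 0, 0], 0]
    - [[0, 0, 0], [0, 0, 0], 0]
    - [[0, 0, -0.2], [0, 0, 0], 0]

```text
t: 11.08
tcp_pos: [0.6226, 0.1774, 0.056]
orientation: [-0.0, 1.0, -0.0, 0.0]
force: [-0.1, 0.4, -0.6]
width: 0.0883
```

>>> drive_tool:
  series:
    - [[0, 0, -0.7], [0, 0, 0], 0]
    - [[0, 0, -1], [0, 0, 0], 0]
    - [[0, 0, -1], [0, 0, 0], 0]
    - [[0, 0, -1], [0, 0, 0], 0]
    - [[0, 0, -1], [0, 0, 0], 0]

```text
t: 11.7
tcp_pos: [0.6214, 0.1773, 0.2497]
orientation: [-0.0, 1.0, -0.0, -0.001]
force: [0.7, 0.2, -0.2]
width: 0.088
```

```bash
python3 -c "
from h import *
to(.6224,.1774,.25,90)"
```

```text
shift [-0.02  0.   -0.01] turn [-0.001 -0.003  0.   ] tcp [0.6214 0.1773 0.2497]
```

>>> drive_tool:
  series:
    - [[0, 0, 0], [0, -0.002, 0], 0]
    - [[0, 0, 0], [0, 0, 0], 0]

```text
t: 11.95
tcp_pos: [0.622, 0.1774, 0.2529]
orientation: [-0.0, 1.0, -0.0, 0.002]
force: [0.6, 0.5, -0.0]
width: 0.088
```

```bash
python3 - <<'E'
from h import *
im,m,C=look('cup',[.622,.1774],'w_cup2',.075,.029,.015); print(ringfit(im,m,C,.025,.075,[.622,.1774]))
print(robot.read_state()['force'])
m,C=c2w('top'); robot.snapshot('top')
for d in robot.masks_of('cup','top')[:2]: print(fit('cup',[(m,C,d['pixels'].astype(float))],[.622,.177],.015))
to(.619,-.0028,.25,90)
E
```

```text
cup 0.82 [0.6212 0.1778] 0.065
ring (array([0.62142055, 0.17802565]), np.float64(60.88118362426758))
(array([0.62197887, 0.17787726]), np.float64(45.993621826171875))
[ 0.02991179 -0.01950825  0.26703801]
(array([0.62033578, 0.17708735]), np.float64(0.16756089919323258))
shift [ 0.08 -4.51  0.07] turn [-0.     0.004  0.   ] tcp [0.622  0.1774 0.2525]
```

>>> drive_tool:
  series:
    - [[0, -1, 0], [0, 0, 0], 0]
    - [[0, -1, 0], [0, 0, 0], 0]
    - [[0, -1, 0], [0, 0, 0], 0]
    - [[0, -1, 0], [0, 0, 0], 0]
    - [[0, -0.2, 0], [0, 0, 0], 0]

```text
t: 12.78
tcp_pos: [0.6211, 0.0056, 0.2484]
orientation: [-0.001, 1.0, 0.0, -0.001]
force: [-0.6, 0.4, -0.5]
width: 0.0881
```

```bash
python3 -c "
from h import *
to(.619,-.0028,.25,90)"
```

```text
shift [ 0.05 -0.21 -0.04] turn [ 0.    -0.003  0.002] tcp [0.6211 0.0056 0.2484]
```

>>> drive_tool:
  series:
    - [[0.05, -0.2, 0], [0, -0.002, 0.002], 0]
    - [[0, 0, 0], [0, 0, 0], 0]

```text
t: 13.02
tcp_pos: [0.6189, -0.0017, 0.2478]
orientation: [-0.0, 1.0, 0.001, -0.001]
force: [0.1, 0.3, -1.4]
width: 0.088
```

```bash
python3 - <<'E'
from h import *
im,m,C=look('sleeve',[.619,-.003],'w_slv',.09,.023); print(ringfit(im,m,C,.0155,.09,[.619,-.003]))
to(.619,-.0028,.06,90)
E
```

```text
sleeve 0.96 [ 0.6178 -0.003 ] 0.17
sleeve 0.68 [ 0.619 -0.003] 1.0
ring (array([ 0.61997931, -0.00341107]), np.float64(64.07299041748047))
(array([ 0.62727363, -0.00672278]), np.float64(51.35038375854492))
shift [-0.01 -0.05  4.7 ] turn [ 0.001 -0.001  0.001] tcp [ 0.619  -0.0012  0.2479]
```

View pics/w_slv.png

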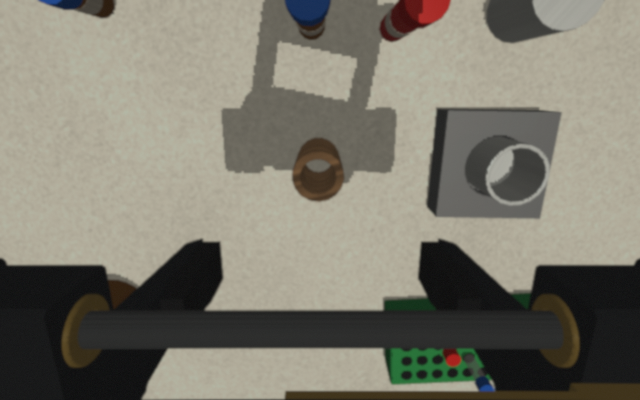

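>>> drive_tool:
  series:
    - [[0, -0.05, 1], [0, 0, 0], 0]
    - [[0, 0, 1], [0, 0, 0], 0]
    - [[0, 0, 1], [0, 0, 0], 0]
    - [[0, 0, 0.7], [0, 0, 0], 0]
    - [[0, 0, 0], [0, 0, 0], 0]

```text
t: 13.75
tcp_pos: [0.6196, 0.0016, 0.0968]
orientation: [-0.003, 1.0, 0.001, 0.001]
force: [0.0, -0.3, 0.5]
width: 0.088
```

```bash
python3 -c "
from h import *
to(.619,-.0032,.06,90)"
```

```text
shift [ 0.02 -0.12  0.92] turn [0.001 0.001 0.007] tcp [0.6196 0.0016 0.0968]
```

>>> drive_tool:
  series:
    - [[0.02, -0.12, 0.85], [0, 0, 0.006], 0]
    - [[0, 0, 0], [0, 0, 0], 0]

```text
t: 14.0
tcp_pos: [0.6204, -0.0024, 0.0653]
orientation: [-0.001, 1.0, 0.0, 0.003]
force: [0.1, 1.3, 0.7]
width: 0.0879
```

```bash
python3 -c "
from h import *
to(.619,-.0032,.06,90)"
```

```text
shift [ 0.04 -0.02  0.13] turn [0.    0.006 0.002] tcp [ 0.6204 -0.0024  0.0653]
```

>>> drive_tool:
  series:
    - [[0.04, -0.02, 0.12], [0, 0.006, 0.002], 0]
    - [[0, 0, 0], [0, 0, 0], 0]

```text
t: 14.25
tcp_pos: [0.6205, -0.0029, 0.0641]
orientation: [-0.001, 1.0, -0.0, 0.002]
force: [0.3, -0.0, -0.3]
width: 0.0883
```

```bash
python3 -c "
from h import *
to(.619,-.0032,.06,90)"
```

```text
shift [ 0.04 -0.01  0.1 ] turn [-0.001  0.005  0.001] tcp [ 0.6205 -0.0029  0.0641]
```

>>> drive_tool:
  series:
    - [[0, 0, 0], [0, 0, 0], 255]
    - [[0, 0, 0], [0, 0, 0], 255]
    - [[0, 0, 0], [0, 0, 0], 255]
    - [[0, 0, 0], [0, 0, 0], 255]
    - [[0, 0, 0], [0, 0, 0], 255]
  grip_force: 25

```text
t: 14.88
tcp_pos: [0.6213, -0.0029, 0.0661]
orientation: [-0.001, 1.0, -0.001, 0.004]
force: [0.2, -1.0, 1.1]
width: 0.046
```

>>> drive_tool:
  series:
    - [[0, 0, 0], [0, 0, 0], 255]
    - [[0, 0, -0.8], [0, 0, 0], 255]
    - [[0, 0, -1], [0, 0, 0], 255]
    - [[0, 0, -1], [0, 0, 0], 255]
    - [[0, 0, -0.5], [0, 0, 0], 255]

```text
t: 15.5
tcp_pos: [0.6193, -0.0026, 0.1994]
orientation: [-0.001, 1.0, 0.0, 0.001]
force: [-0.4, -0.3, -0.4]
width: 0.0458
```

```bash
python3 -c "
from h import *
to(.6215,.1778,.16,90)"
```

```text
shift [-0.06  4.51  0.99] turn [0.    0.002 0.001] tcp [ 0.6193 -0.0026  0.1994]
```

>>> drive_tool:
  series:
    - [[0, 1, 0], [0, 0, 0], 255]
    - [[0, 1, 0], [0, 0, 0], 255]
    - [[0, 1, 0], [0, 0, 0], 255]
    - [[0, 1, 0], [0, 0, 0], 255]
    - [[0, 0.5, 0], [0, 0, 0], 255]

```text
t: 16.12
tcp_pos: [0.6196, 0.1808, 0.2008]
orientation: [0.001, 1.0, -0.0, 0.002]
force: [0.3, 0.1, -0.3]
width: 0.0459
```

```bash
python3 -c "
from h import *
to(.6215,.1778,.16,90)"
```

```text
shift [-0.04 -0.08  1.02] turn [-0.     0.004 -0.002] tcp [0.6196 0.1808 0.2008]
```

>>> drive_tool:
  series:
    - [[-0.04, -0.08, 0.6], [0, 0.004, -0.002], 255]
    - [[0, 0, 0], [0, 0, 0], 255]

```text
t: 16.38
tcp_pos: [0.6213, 0.1784, 0.1761]
orientation: [-0.001, 1.0, -0.0, -0.0]
force: [-0.5, -0.4, -1.1]
width: 0.0457
```

```bash
python3 - <<'E'
from h import *
to(.6215,.1778,.16,90)
T=tool(); p=T[:2,3]; z=T[2,3]
im,m,C=look('sleeve',list(p),'w_held2',z+.024,.023,z-.066)
for r in(.0155,.023): print(ringfit(im,m,C,r,z+.024,p)[0]-p)
for r in(.025,.029): print('cup',ringfit(im,m,C,r,.075,[.6215,.1778]))
E
```

```text
shift [-0.01 -0.01  0.4 ] turn [-0.001 -0.     0.001] tcp [0.6213 0.1784 0.1761]
ring (array([0.62043924, 0.17880746]), np.float64(43.550350189208984))
[-0.00163572  0.00045784]
[-0.00082787  0.00043833]
cup (array([0.6174288, 0.1779372]), np.float64(37.250553131103516))
cup (array([0.62197567, 0.17775265]), np.float64(48.87397384643555))
```

View pics/w_held2.png

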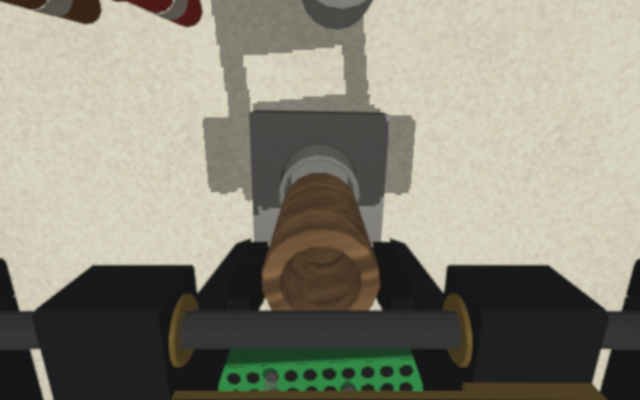

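>>> drive_tool:
  series:
    - [[-0.04, -0.02, 0.7], [0, 0, 0.001], 255]
    - [[0, 0, 0], [0, 0, 0], 255]

```text
t: 16.73
tcp_pos: [0.625, 0.1769, 0.1528]
orientation: [0.001, 1.0, 0.0, 0.004]
force: [0.0, -0.6, -0.6]
width: 0.0456
```

```bash
python3 -c "
from h import *
to(.6228,.1774,.143,90)"
```

```text
shift [0.06 0.01 0.24] turn [ 0.     0.008 -0.001] tcp [0.625  0.1769 0.1528]
```

>>> drive_tool:
  series:
    - [[0.06, 0.01, 0.18], [0, 0.008, -0.001], 255]
    - [[0, 0, 0], [0, 0, 0], 255]

```text
t: 16.98
tcp_pos: [0.6234, 0.1771, 0.148]
orientation: [0.0, 1.0, 0.0, 0.002]
force: [-0.1, -0.0, -0.7]
width: 0.0458
```

```bash
python3 -c "
from h import *
to(.6228,.1774,.143,90)"
```

```text
shift [0.02 0.01 0.13] turn [ 0.     0.003 -0.001] tcp [0.6234 0.1771 0.148 ]
```

>>> drive_tool:
  series:
    - [[0.02, 0.01, 0.15], [0, 0.003, -0.001], 255]
    - [[0, 0, 0.1], [0, 0.001, 0], 255]
    - [[0, 0, 0.1], [0, 0, 0], 255]

```text
t: 17.35
tcp_pos: [0.6231, 0.1776, 0.1346]
orientation: [-0.0, 1.0, 0.0, 0.001]
force: [-0.2, 0.7, -0.5]
width: 0.0454
```

```bash
python3 -c "
from h import *
to(.6228,.1774,.086,90)"
```

```text
shift [ 0.01 -0.01  1.22] turn [0.001 0.001 0.001] tcp [0.6231 0.1776 0.1346]
```

>>> drive_tool:
  series:
    - [[0.01, 0, 0.25], [0, 0, 0], 255]
    - [[0, 0, 0.25], [0, 0, 0], 255]
    - [[0, 0, 0.25], [0, 0, 0], 255]

```text
t: 17.73
tcp_pos: [0.6227, 0.1777, 0.1027]
orientation: [-0.0, 1.0, 0.0, 0.001]
force: [0.4, 0.1, 0.2]
width: 0.0458
```

```bash
python3 -c "
from h import *
to(.6228,.1774,.086,90)"
```

```text
shift [-0.   -0.01  0.42] turn [0.001 0.001 0.001] tcp [0.6227 0.1777 0.1027]
```

>>> drive_tool:
  series:
    - [[0, 0, 0.2], [0, 0, 0], 255]
    - [[0, 0, 0.15], [0, 0, 0], 255]
    - [[0, 0, 0.05], [0, 0, 0], 255]

```text
t: 18.1
tcp_pos: [0.6232, 0.1776, 0.0859]
orientation: [-0.0, 1.0, 0.0, 0.001]
force: [-3.4, -2.0, 15.4]
width: 0.0453
```

```bash
python3 -c "
from h import *
to(.6228,.1774,.086,90)"
```

```text
shift [ 0.01 -0.   -0.  ] turn [0.001 0.002 0.   ] tcp [0.6232 0.1776 0.0859]
```

>>> drive_tool:
  series:
    - [[0, 0, 0], [0, 0, 0], 0]
    - [[0, 0, 0], [0, 0, 0], 0]
    - [[0, 0, 0], [0, 0, 0], 0]
    - [[0, 0, 0], [0, 0, 0], 0]
    - [[0, 0, -0.2], [0, 0, 0], 0]

```text
t: 18.73
tcp_pos: [0.6229, 0.1776, 0.0938]
orientation: [-0.0, 1.0, 0.0, 0.001]
force: [-0.5, -0.1, -0.1]
width: 0.0879
```

>>> drive_tool:
  series:
    - [[0, 0, -0.7], [0, 0, 0], 0]
    - [[0, 0, -1], [0, 0, 0], 0]
    - [[0, 0, -1], [0, 0, 0], 0]
    - [[0, 0, -1], [0, 0, 0], 0]
    - [[0, 0, -0.5], [0, 0, 0], 0]

```text
t: 19.35
tcp_pos: [0.6221, 0.1774, 0.2689]
orientation: [-0.0, 1.0, 0.0, 0.001]
force: [0.8, -0.9, -0.2]
width: 0.0882
```

>>> drive_tool:
  series:
    - [[0, 0, -0.2], [0, 0, 0], 0]
    - [[0, 0, 0], [0, 0, 0], 0]

```text
t: 19.6
tcp_pos: [0.6222, 0.1775, 0.2788]
orientation: [-0.0, 1.0, 0.0, 0.002]
force: [-0.1, -0.8, -1.1]
width: 0.0881
```

```bash
python3 - <<'E'
from h import *
im,m,C=look('sleeve',[.6218,.1776],'w_slv2',.11,.023,.02)
for r in(.0155,.023): print(r,ringfit(im,m,C,r,.11,[.6218,.1776]))
print('cup',ringfit(im,m,C,.029,.075,[.6218,.1776]))
to(.4855,-.0095,.25,90)
E
```

```text
sleeve 0.95 [0.6196 0.1782] 0.238
ring (array([0.61521369, 0.17772395]), np.float64(47.2575798034668))
0.0155 (array([0.62658595, 0.17297589]), np.float64(41.756683349609375))
0.023 (array([0.61521369, 0.17772395]), np.float64(47.2575798034668))
cup (array([0.62153356, 0.17784989]), np.float64(55.305450439453125))
shift [ 3.42 -4.67  0.68] turn [0.001 0.002 0.001] tcp [0.622  0.1774 0.2777]
```

```bash
python3 - <<'E'
from h import *
im=cv2.imread('pics/w_slv2.png'); m,C=c2w('wrist',np.load('pics/w_slv2.npy'))
k=5;o=np.array([250,110]); v=cv2.resize(im[110:230,250:400],None,fx=k,fy=k,interpolation=cv2.INTER_CUBIC)
for r,z,c in((.0155,.11,(0,255,0)),(.023,.11,(0,255,0)),(.029,.075,(255,0,0))):
    q=(proj(m,C,ring(.6212,.1778,r,z))+.5-o)*k; cv2.polylines(v,[q.astype(np.int32)],True,c,1)
cv2.imwrite('pics/c1.png',v)
E
```

```text
(no output)
```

View pics/c1.png

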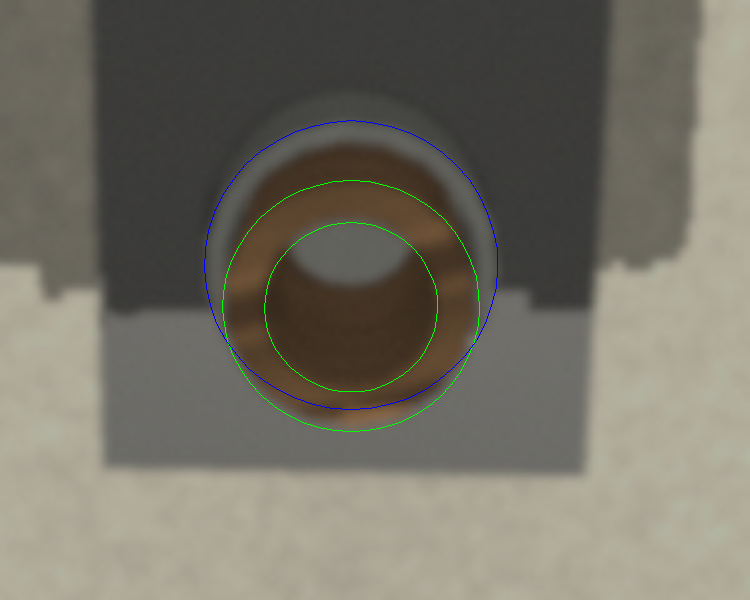

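>>> drive_tool:
  series:
    - [[0.7, -0.95, 0], [0, 0, 0], 80]
    - [[0.7, -0.95, 0], [0, 0, 0], 80]
    - [[0.7, -0.95, 0], [0, 0, 0], 80]
    - [[0.7, -0.95, 0], [0, 0, 0], 80]
    - [[0.7, -0.95, 0.2], [0, 0, 0], 80]

```text
t: 20.32
tcp_pos: [0.4773, -0.016, 0.2634]
orientation: [-0.002, 1.0, 0.0, -0.003]
force: [-0.0, -0.7, 0.4]
width: 0.0605
```

```bash
python3 -c "
from h import *
to(.4855,-.0095,.25,90)"
```

```text
shift [-0.21  0.16  0.33] turn [ 0.001 -0.007  0.004] tcp [ 0.4773 -0.016   0.2634]
```

>>> drive_tool:
  series:
    - [[-0.2, 0.16, 0.2], [0, -0.007, 0.004], 80]
    - [[0, 0, 0], [0, 0, 0], 80]

```text
t: 20.58
tcp_pos: [0.484, -0.0108, 0.2538]
orientation: [0.002, 1.0, 0.001, -0.001]
force: [-0.1, 0.2, 0.3]
width: 0.0606
```

```bash
python3 - <<'E'
from h import *
im,m,C=look('tube',[.4855,-.0095],'w_tube',.125,.016)
print(robot.read_state()['width']); to(.4855,-.0095,.1,90)
E
```

```text
tube 0.79 [ 0.4857 -0.0096] 0.065
ring (array([ 0.48321627, -0.01015936]), np.float64(67.78473663330078))
0.060680609148082085
shift [-0.04  0.03  3.86] turn [ 0.001 -0.001 -0.002] tcp [ 0.4842 -0.0108  0.2544]
```

View pics/w_tube.png

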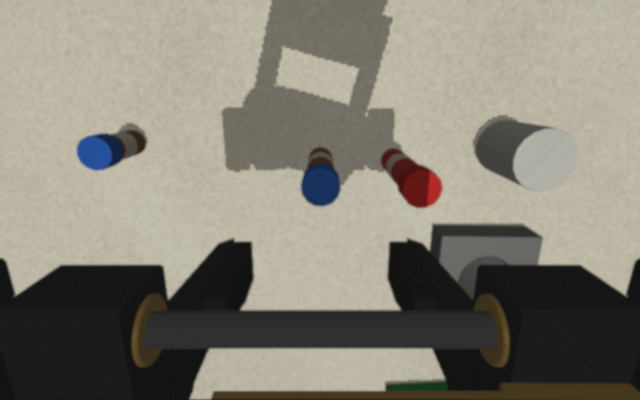

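The blue-capped tall tube is at (320,185), with the red one to its right at (418,187). Now descending on the tall one.

>>> drive_tool:
  series:
    - [[-0.04, 0.03, 1], [0, 0, -0.002], 80]
    - [[0, 0, 1], [0, 0, 0], 80]
    - [[0, 0, 0.9], [0, 0, 0], 80]
    - [[0, 0, 0], [0, 0, 0], 80]

```text
t: 21.18
tcp_pos: [0.4878, -0.007, 0.1362]
orientation: [-0.002, 1.0, 0.0, 0.001]
force: [0.3, 0.4, 1.3]
width: 0.0602
```

```bash
python3 -c "
from h import *
to(.485,-.0098,.097,90)"
```

```text
shift [ 0.07 -0.07  0.98] turn [0.001 0.001 0.005] tcp [ 0.4878 -0.007   0.1362]
```

>>> drive_tool:
  series:
    - [[0.07, -0.07, 0.9], [0, 0, 0.005], 80]
    - [[0, 0, 0], [0, 0, 0], 80]

```text
t: 21.42
tcp_pos: [0.4872, -0.0094, 0.1025]
orientation: [-0.001, 1.0, -0.0, 0.003]
force: [-0.6, 1.2, 0.5]
width: 0.0604
```

```bash
python3 -c "
from h import *
to(.485,-.0098,.097,90)"
```

```text
shift [ 0.06 -0.01  0.14] turn [-0.     0.005  0.002] tcp [ 0.4872 -0.0094  0.1025]
```

>>> drive_tool:
  series:
    - [[0.06, -0.01, 0.12], [0, 0.005, 0.002], 80]
    - [[0, 0, 0], [0, 0, 0], 80]
    - [[0, 0, 0], [0, 0, 0], 80]

```text
t: 21.8
tcp_pos: [0.4873, -0.01, 0.102]
orientation: [-0.0, 1.0, -0.001, 0.004]
force: [0.3, 0.5, -0.9]
width: 0.0602
```

```bash
python3 -c "
from h import *
to(.485,-.0098,.097,90)"
```

```text
shift [0.06 0.01 0.13] turn [-0.002  0.007  0.001] tcp [ 0.4873 -0.01    0.102 ]
```

>>> drive_tool:
  series:
    - [[0, 0, 0], [0, 0, 0], 255]
    - [[0, 0, 0], [0, 0, 0], 255]
    - [[0, 0, 0], [0, 0, 0], 255]
    - [[0, 0, 0], [0, 0, 0], 255]
    - [[0, 0, 0], [0, 0, 0], 255]
  grip_force: 20

```text
t: 22.42
tcp_pos: [0.4877, -0.0101, 0.1028]
orientation: [-0.0, 1.0, -0.001, 0.004]
force: [-0.1, 0.8, 0.3]
width: 0.0312
```

>>> drive_tool:
  series:
    - [[0, 0, -0.6], [0, 0, 0], 255]
    - [[0, 0, -1], [0, 0, 0], 255]
    - [[0, 0, -1], [0, 0, 0], 255]
    - [[0, 0, -1], [0, 0, 0], 255]
    - [[0, 0, -0.7], [0, 0, 0], 255]

```text
t: 23.05
tcp_pos: [0.4849, -0.0094, 0.2774]
orientation: [-0.0, 1.0, -0.0, 0.001]
force: [-0.6, 0.2, -1.2]
width: 0.0316
```

```bash
python3 -c "
from h import *
to(.621,.1778,.25,90)"
```

```text
shift [-3.4   4.68  0.69] turn [-0.001  0.001  0.   ] tcp [ 0.4849 -0.0094  0.2774]
```

>>> drive_tool:
  series:
    - [[-0.7, 0.95, 0], [0, 0, 0], 255]
    - [[-0.7, 0.95, 0], [0, 0, 0], 255]
    - [[-0.7, 0.95, 0], [0, 0, 0], 255]
    - [[-0.7, 0.95, 0], [0, 0, 0], 255]
    - [[-0.7, 0.9, 0], [0, 0, 0], 255]

```text
t: 23.68
tcp_pos: [0.6288, 0.1819, 0.28]
orientation: [0.002, 1.0, -0.001, 0.003]
force: [1.0, 0.3, -0.2]
width: 0.0315
```

```bash
python3 -c "
from h import *
to(.621,.1778,.245,90)"
```

```text
shift [ 0.2  -0.1   0.87] turn [-0.003  0.005 -0.004] tcp [0.6288 0.1819 0.28  ]
```

>>> drive_tool:
  series:
    - [[0.2, -0.1, 0.85], [-0.002, 0.005, -0.004], 255]
    - [[0, 0, 0], [0, 0, 0], 255]

```text
t: 23.92
tcp_pos: [0.6222, 0.1804, 0.2438]
orientation: [-0.001, 1.0, -0.0, -0.0]
force: [0.8, -0.2, -0.5]
width: 0.0315
```

```bash
python3 - <<'E'
from h import *
to(.621,.1778,.217,90)
T=tool(); p=T[:2,3]; z=T[2,3]
im,m,C=look('tube',list(p),'w_held3',z+.022,.016,z-.103)
k=4;o=np.array([250,120]); v=cv2.resize(im[120:270,250:400],None,fx=k,fy=k,interpolation=cv2.INTER_CUBIC)
for x,y,r,zz,c in((.621,.1778,.0155,.11,(0,255,0)),(.621,.1778,.023,.11,(0,255,0)),(p[0],p[1],.0135,z-.103,(255,0,0)),(p[0],p[1],.016,z+.022,(255,0,0))):
    q=(proj(m,C,ring(x,y,r,zz))+.5-o)*k; cv2.polylines(v,[q.astype(np.int32)],True,c,1)
cv2.imwrite('pics/c2.png',v)
E
```

```text
shift [ 0.03 -0.06  0.67] turn [-0.    -0.     0.003] tcp [0.6222 0.1804 0.2438]
tube 0.79 [0.6201 0.181 ] 0.064
tube 0.73 [0.5663 0.1831] 0.66
ring (array([0.62159792, 0.18066878]), np.float64(26.285629272460938))
```

View pics/c2.png

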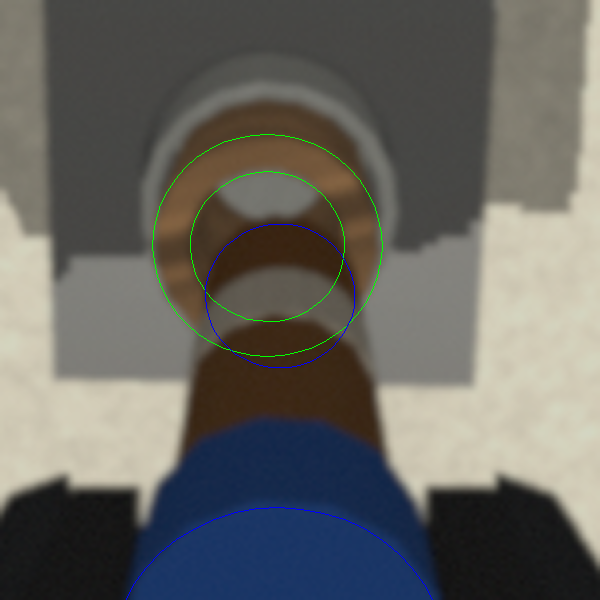

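>>> drive_tool:
  series:
    - [[-0.02, -0.08, 0.5], [0, 0, 0.002], 255]
    - [[0, 0, 0], [0, 0, 0], 255]

```text
t: 24.28
tcp_pos: [0.6254, 0.1765, 0.2311]
orientation: [0.0, 1.0, 0.001, 0.006]
force: [-0.1, -0.2, -0.8]
width: 0.0316
```

```bash
python3 -c "
from h import *
to(.6229,.1773,.217,90)"
```

```text
shift [0.07 0.02 0.35] turn [ 0.001  0.012 -0.001] tcp [0.6254 0.1765 0.2311]
```

>>> drive_tool:
  series:
    - [[0.07, 0.02, 0.25], [0.001, 0.012, -0.001], 255]
    - [[0, 0, 0], [0, 0, 0], 255]

```text
t: 24.52
tcp_pos: [0.6232, 0.1773, 0.2232]
orientation: [0.0, 1.0, 0.0, 0.001]
force: [0.4, 0.5, -0.5]
width: 0.0312
```

```bash
python3 -c "
from h import *
to(.6229,.1773,.217,90)"
```

```text
shift [0.01 0.   0.16] turn [ 0.     0.003 -0.   ] tcp [0.6232 0.1773 0.2232]
```

>>> drive_tool:
  series:
    - [[0.01, 0, 0.15], [0, 0.003, 0], 255]
    - [[0, 0, 0.12], [0, 0.001, 0], 255]
    - [[0, 0, 0.1], [0, 0, 0], 255]
    - [[0, 0, 0.1], [0, 0, 0], 255]

```text
t: 25.02
tcp_pos: [0.6231, 0.1774, 0.2043]
orientation: [0.0, 1.0, 0.0, 0.0]
force: [0.6, 0.9, -0.6]
width: 0.0312
```

```bash
python3 -c "
from h import *
to(.6229,.1773,.123,90)"
```

```text
shift [ 0.   -0.    2.03] turn [ 0.001  0.    -0.   ] tcp [0.6231 0.1774 0.2043]
```

Now 9 mm inside with no force, so I'll continue gently.

>>> drive_tool:
  series:
    - [[0, 0, 0.25], [0, 0, 0], 255]
    - [[0, 0, 0.25], [0, 0, 0], 255]
    - [[0, 0, 0.25], [0, 0, 0], 255]
    - [[0, 0, 0.25], [0, 0, 0], 255]
    - [[0, 0, 0.25], [0, 0, 0], 255]

```text
t: 25.65
tcp_pos: [0.6229, 0.1774, 0.1505]
orientation: [0.0, 1.0, 0.0, -0.0]
force: [0.3, -0.3, -0.7]
width: 0.0316
```

```bash
python3 -c "
from h import *
to(.6229,.1773,.123,90)"
```

```text
shift [ 0.   -0.    0.69] turn [ 0.001 -0.    -0.   ] tcp [0.6229 0.1774 0.1505]
```

>>> drive_tool:
  series:
    - [[0, 0, 0.25], [0, 0, 0], 255]
    - [[0, 0, 0.25], [0, 0, 0], 255]
    - [[0, 0, 0.1], [0, 0, 0], 255]

```text
t: 26.02
tcp_pos: [0.6227, 0.1774, 0.1241]
orientation: [0.0, 1.0, 0.0, -0.001]
force: [0.2, -0.2, -0.2]
width: 0.0311
```

```bash
python3 -c "
from h import *
to(.6229,.1773,.123,90)"
```

```text
shift [-0.   -0.    0.03] turn [ 0.    -0.001 -0.   ] tcp [0.6227 0.1774 0.1241]
```

>>> drive_tool:
  series:
    - [[0, 0, 0.05], [0, 0, 0], 255]
    - [[0, 0, 0], [0, 0, 0], 255]

```text
t: 26.28
tcp_pos: [0.6234, 0.1774, 0.1232]
orientation: [0.0, 1.0, 0.0, 0.001]
force: [0.1, -0.6, -0.7]
width: 0.0316
```

>>> drive_tool:
  series:
    - [[0, 0, 0.05], [0, 0, 0], 255]
    - [[0, 0, 0.03], [0, 0, 0], 255]

```text
t: 26.52
tcp_pos: [0.6247, 0.1775, 0.1229]
orientation: [0.0, 1.0, 0.0, 0.003]
force: [-1.7, -0.9, 6.3]
width: 0.0315
```

>>> drive_tool:
  series:
    - [[0, 0, 0], [0, 0, 0], 0]
    - [[0, 0, 0], [0, 0, 0], 0]
    - [[0, 0, 0], [0, 0, 0], 0]
    - [[0, 0, 0], [0, 0, 0], 0]
    - [[0, 0, -0.2], [0, 0, 0], 0]

```text
t: 27.15
tcp_pos: [0.6243, 0.1775, 0.1305]
orientation: [0.0, 1.0, 0.0, 0.002]
force: [0.4, -0.4, 0.1]
width: 0.0793
```

>>> drive_tool:
  series:
    - [[0, 0, -0.7], [0, 0, 0], 0]
    - [[0, 0, -1], [0, 0, 0], 0]
    - [[0, 0, -1], [0, 0, 0], 0]
    - [[0, 0, -0.8], [0, 0, 0], 0]
    - [[0, 0, -0.4], [0, 0, 0], 0]

```text
t: 27.78
tcp_pos: [0.623, 0.1773, 0.2936]
orientation: [0.0, 1.0, 0.0, 0.003]
force: [-0.5, 0.0, 0.4]
width: 0.0882
```

```bash
python3 - <<'E'
from h import *
im,m,C=look('tube',[.6212,.1778],'w_t2',.145,.016,.02)
print('cup',ringfit(im,m,C,.029,.075,[.6215,.1778]))
to(.4736,.1903,.27,45)
E
```

```text
tube 0.64 [0.62   0.1782] 0.255
tube 0.64 [0.6212 0.1778] 1.0
ring (array([0.61845447, 0.17769817]), np.float64(56.753963470458984))
cup (array([0.62551792, 0.17811409]), np.float64(54.07204055786133))
shift [3.75 0.32 0.56] turn [0.004 0.006 0.785] tcp [0.6233 0.1774 0.2935]
```

View pics/w_t2.png

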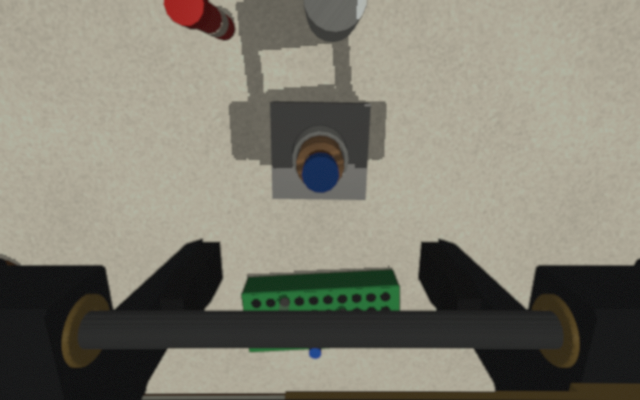

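>>> drive_tool:
  series:
    - [[0.75, 0.06, 0], [0, 0, 0.16], 0]
    - [[0.75, -0.05, 0], [0, 0, 0.16], 0]
    - [[0.73, -0.17, 0], [0, 0, 0.16], 0]
    - [[0.7, -0.28, 0.2], [0, 0, 0.16], 0]
    - [[0.65, -0.39, 0.3], [0, 0, 0.16], 0]

```text
t: 28.5
tcp_pos: [0.4689, 0.1924, 0.2679]
orientation: [0.402, 0.916, 0.001, 0.001]
force: [-0.2, 0.6, -0.3]
width: 0.0883
```

```bash
python3 -c "
from h import *
to(.4736,.1903,.26,45)"
```

```text
shift [-0.12  0.05  0.2 ] turn [ 0.002  0.001 -0.041] tcp [0.4689 0.1924 0.2679]
```

>>> drive_tool:
  series:
    - [[-0.12, 0.05, 0.15], [0.002, 0.001, -0.041], 0]
    - [[0, 0, 0], [0, 0, 0], 0]

```text
t: 28.75
tcp_pos: [0.4712, 0.1905, 0.2603]
orientation: [0.383, 0.924, -0.001, -0.001]
force: [-1.0, 1.2, 0.0]
width: 0.0884
```

```bash
python3 - <<'E'
from h import *
im,m,C=look('cover',[.4736,.1903],'w_cov',.082,.029)
to(.4736,.1903,.045,45)
E
```

```text
cover 0.72 [0.4731 0.1922] 0.06
ring (array([0.47290797, 0.19024483]), np.float64(45.850372314453125))
shift [-0.05  0.04  5.4 ] turn [-0.002 -0.001 -0.001] tcp [0.4715 0.1906 0.2609]
```

View pics/w_cov.png

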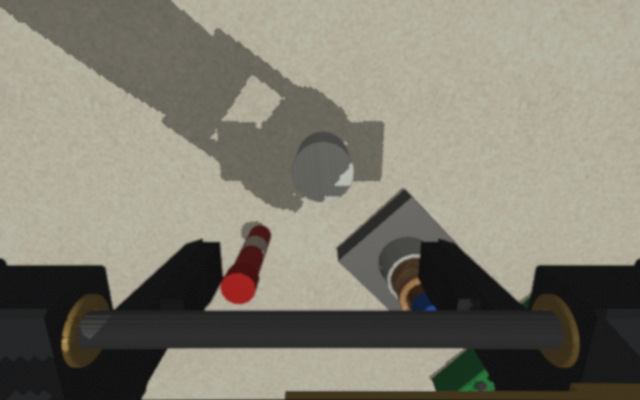

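>>> drive_tool:
  series:
    - [[-0.02, 0.03, 1], [0, 0, 0], 0]
    - [[0, 0, 1], [0, 0, 0], 0]
    - [[0, 0, 1], [0, 0, 0], 0]
    - [[0, 0, 0.8], [0, 0, 0], 0]
    - [[0, 0, 0.3], [0, 0, 0], 0]

```text
t: 29.48
tcp_pos: [0.4748, 0.1911, 0.0939]
orientation: [0.384, 0.923, 0.001, 0.001]
force: [0.1, -0.4, 0.3]
width: 0.0884
```

```bash
python3 -c "
from h import *
to(.473,.1908,.045,45)"
```

```text
shift [ 0.03 -0.04  1.22] turn [ 0.003  0.002 -0.004] tcp [0.4748 0.1911 0.0939]
```

>>> drive_tool:
  series:
    - [[0.03, -0.04, 0.8], [0.003, 0.002, -0.004], 0]
    - [[0, 0, 0.3], [0, 0, 0], 0]
    - [[0, 0, 0], [0, 0, 0], 0]

```text
t: 29.85
tcp_pos: [0.4747, 0.1911, 0.0505]
orientation: [0.383, 0.924, 0.001, 0.001]
force: [0.3, 0.3, 0.4]
width: 0.0883
```

```bash
python3 -c "
from h import *
to(.473,.1908,.045,45)"
```

```text
shift [ 0.03 -0.04  0.14] turn [ 0.002  0.002 -0.001] tcp [0.4747 0.1911 0.0505]
```

>>> drive_tool:
  series:
    - [[0.04, -0.04, 0.14], [0.002, 0.002, -0.001], 0]
    - [[0, 0, 0], [0, 0, 0], 0]

```text
t: 30.1
tcp_pos: [0.4735, 0.1914, 0.0465]
orientation: [0.383, 0.924, 0.001, 0.001]
force: [-0.3, -0.0, -0.9]
width: 0.0876
```

>>> drive_tool:
  series:
    - [[0, 0, 0], [0, 0, 0], 255]
    - [[0, 0, 0], [0, 0, 0], 255]
    - [[0, 0, 0], [0, 0, 0], 255]
    - [[0, 0, 0], [0, 0, 0], 255]
    - [[0, 0, 0], [0, 0, 0], 255]
  grip_force: 30

```text
t: 30.72
tcp_pos: [0.474, 0.1914, 0.0475]
orientation: [0.383, 0.924, 0.001, 0.002]
force: [-0.0, -0.1, 0.3]
width: 0.0576
```

>>> drive_tool:
  series:
    - [[0, 0, -0.6], [0, 0, 0], 255]
    - [[0, 0, -1], [0, 0, 0], 255]
    - [[0, 0, -1], [0, 0, 0], 255]
    - [[0, 0, -1], [0, 0, 0], 255]
    - [[0, 0, -1], [0, 0, 0], 255]

```text
t: 31.35
tcp_pos: [0.4714, 0.1909, 0.2335]
orientation: [0.383, 0.924, -0.001, -0.002]
force: [1.2, -0.3, -1.9]
width: 0.0578
```

```bash
python3 -c "
from h import *
to(.621,.1778,.235,45)"
```

```text
shift [-2.88  2.41 -0.05] turn [-0.003 -0.003  0.   ] tcp [0.4714 0.1909 0.2335]
```

>>> drive_tool:
  series:
    - [[-0.6, 0.5, 0], [0, 0, 0], 255]
    - [[-0.6, 0.5, 0], [0, 0, 0], 255]
    - [[-0.6, 0.5, 0], [0, 0, 0], 255]
    - [[-0.6, 0.5, 0], [0, 0, 0], 255]
    - [[-0.4, 0.35, 0], [0, 0, 0], 255]

```text
t: 31.98
tcp_pos: [0.6209, 0.1785, 0.2365]
orientation: [0.382, 0.924, 0.001, 0.0]
force: [-0.6, -0.4, -1.0]
width: 0.0576
```

```bash
python3 -c "
from h import *
to(.621,.1778,.22,45)"
```

```text
shift [-0.01 -0.01  0.41] turn [ 0.001 -0.     0.001] tcp [0.6209 0.1785 0.2365]
```

>>> drive_tool:
  series:
    - [[-0.01, -0.01, 0.3], [0.001, 0, 0.001], 255]
    - [[0, 0, 0], [0, 0, 0], 255]

```text
t: 32.22
tcp_pos: [0.6205, 0.1777, 0.2218]
orientation: [0.383, 0.924, -0.0, -0.001]
force: [-0.7, 0.2, -0.9]
width: 0.0576
```

```bash
python3 - <<'E'
from h import *
to(.621,.1778,.2,45)
T=tool(); p=T[:2,3]; z=T[2,3]
im,m,C=look('cover',list(p),'w_held4',z+.0345,.029,z-.0475)
k=3;o=np.array([220,130]); v=cv2.resize(im[130:330,220:420],None,fx=k,fy=k,interpolation=cv2.INTER_CUBIC)
for x,y,r,zz,c in((.621,.1778,.023,.11,(0,255,0)),(.6215,.1778,.029,.075,(0,255,255)),(p[0],p[1],.029,z-.0475,(255,0,0)),(p[0],p[1],.029,z+.0345,(255,0,0))):
    q=(proj(m,C,ring(x,y,r,zz))+.5-o)*k; cv2.polylines(v,[q.astype(np.int32)],True,c,1)
cv2.imwrite('pics/c3.png',v)
E
```

```text
shift [-0.01  0.01  0.55] turn [-0.002 -0.002 -0.   ] tcp [0.6205 0.1777 0.2218]
cover 0.96 [0.6209 0.1781] 0.259
ring (array([0.62123773, 0.17779078]), np.float64(57.9953498840332))
```

View pics/c3.png

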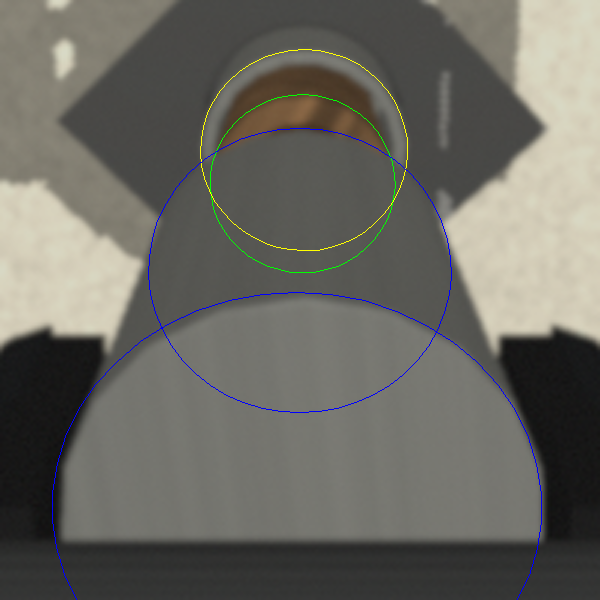

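>>> drive_tool:
  series:
    - [[0, 0, 0.6], [-0.002, -0.002, 0], 255]
    - [[0, 0, 0.6], [0, 0, 0], 255]
    - [[0, 0, 0], [0, 0, 0], 255]

```text
t: 32.7
tcp_pos: [0.6199, 0.1786, 0.1768]
orientation: [0.382, 0.924, 0.001, 0.002]
force: [-0.3, 0.3, 0.0]
width: 0.0579
```

```bash
python3 -c "
from h import *
to(.6206,.1775,.162,45)"
```

```text
shift [-0.03 -0.01  0.37] turn [0.005 0.003 0.001] tcp [0.6199 0.1786 0.1768]
```

>>> drive_tool:
  series:
    - [[-0.03, -0.01, 0.3], [0.005, 0.003, 0.001], 255]
    - [[0, 0, 0], [0, 0, 0], 255]

```text
t: 32.95
tcp_pos: [0.6209, 0.1776, 0.1662]
orientation: [0.383, 0.924, 0.0, 0.001]
force: [0.0, 0.0, -0.3]
width: 0.058
```

```bash
python3 -c "
from h import *
to(.6206,.1775,.162,45)"
```

```text
shift [ 0.   -0.01  0.1 ] turn [0.001 0.002 0.   ] tcp [0.6209 0.1776 0.1662]
```

>>> drive_tool:
  series:
    - [[0, -0.01, 0.15], [0.001, 0.002, 0], 255]
    - [[0, 0, 0.12], [0, 0, 0], 255]
    - [[0, 0, 0.1], [0, 0, 0], 255]
    - [[0, 0, 0.08], [0, 0, 0], 255]

```text
t: 33.45
tcp_pos: [0.6211, 0.1773, 0.1484]
orientation: [0.383, 0.924, 0.001, 0.001]
force: [0.0, -0.0, -1.5]
width: 0.0578
```

```bash
python3 -c "
from h import *
to(.6206,.1775,.1225,45)"
```

```text
shift [ 0.01 -0.01  0.65] turn [0.002 0.001 0.   ] tcp [0.6211 0.1773 0.1484]
```

>>> drive_tool:
  series:
    - [[0, 0, 0.2], [0.001, 0.001, 0], 255]
    - [[0, 0, 0.2], [0, 0, 0], 255]
    - [[0, 0, 0.15], [0, 0, 0], 255]

```text
t: 33.83
tcp_pos: [0.6211, 0.1774, 0.1248]
orientation: [0.383, 0.924, 0.0, 0.0]
force: [-0.4, 0.1, -2.0]
width: 0.0578
```

```bash
python3 -c "
from h import *
to(.6206,.1775,.1225,45)"
```

```text
shift [ 0.01 -0.01  0.06] turn [0.001 0.    0.   ] tcp [0.6211 0.1774 0.1248]
```

>>> drive_tool:
  series:
    - [[0, 0, 0.06], [0, 0, 0], 255]
    - [[0, 0, 0.05], [0, 0, 0], 255]

```text
t: 34.08
tcp_pos: [0.6216, 0.1773, 0.1226]
orientation: [0.383, 0.924, 0.001, 0.001]
force: [-6.2, -2.3, 19.4]
width: 0.0576
```

Contact comes at the expected height (rim at 75 mm), so I'll release and retreat.

>>> drive_tool:
  series:
    - [[0, 0, 0], [0, 0, 0], 0]
    - [[0, 0, 0], [0, 0, 0], 0]
    - [[0, 0, 0], [0, 0, 0], 0]
    - [[0, 0, 0], [0, 0, 0], 0]
    - [[0, 0, -0.2], [0, 0, 0], 0]

```text
t: 34.7
tcp_pos: [0.6217, 0.1773, 0.131]
orientation: [0.382, 0.924, 0.001, 0.002]
force: [0.0, -0.6, 0.4]
width: 0.0881
```

>>> drive_tool:
  series:
    - [[0, 0, -0.7], [0, 0, 0], 0]
    - [[0, 0, -1], [0, 0, 0], 0]
    - [[0, 0, -1], [0, 0, 0], 0]
    - [[0, 0, -0.8], [0, 0, 0], 0]
    - [[0, 0, 0], [0, 0, 0], 0]

```text
t: 35.33
tcp_pos: [0.6211, 0.1773, 0.278]
orientation: [0.382, 0.924, 0.001, 0.003]
force: [-0.1, 0.8, -0.3]
width: 0.0879
```

>>> drive_tool:
  series:
    - [[0.8, 0, 0], [0, 0, 0], 0]
    - [[0.8, 0, 0], [0, 0, 0], 0]
    - [[0.8, 0, 0], [0, 0, 0], 0]
    - [[0, 0, 0], [0, 0, 0], 0]
    - [[0, 0, 0], [0, 0, 0], 0]

```text
t: 35.95
tcp_pos: [0.5505, 0.2457, 0.2718]
orientation: [0.383, 0.924, -0.001, -0.001]
force: [-0.2, -0.5, 0.5]
width: 0.0884
```

```bash
python3 - <<'E'
from h import *
for c,p,z,n in(('side',[.6215,.1778],.075,'cover'),('top',[.6215,.1778],.075,'cover'),('side',[.6215,.1778],.015,'cup'),('side',[.466,-.216],0,'short_tube'),('top',[.466,-.2145],0,'short_tube')):
    im=robot.snapshot(c); m,C=c2w(c)
    for d in robot.masks_of(n,c)[:1]: x,f=fit(n,[(m,C,d['pixels'].astype(float))],p,z); print(n,c,x.round(4),round(f,3))
im=robot.snapshot('side');cv2.imwrite('pics/c4.png',cv2.resize(im[70:320,180:480],None,fx=2.4,fy=2.4,interpolation=cv2.INTER_CUBIC))
s=robot.read_state();print(s['t'],s['tcp_pos'],s['force'],s['joint_velocities'])
E
```

```text
cover side [0.6228 0.1781] 0.113
cover top [0.6192 0.1767] 0.111
cup side [0.6257 0.1778] 0.632
short_tube top [ 0.4647 -0.2144] 0.139
36.5 [0.5503653  0.24612299 0.2725877 ] [ 0.58939208 -0.50604964 -0.18219583] [ 0.0018279   0.00078092  0.00113121  0.00082897 -0.00065889  0.00045208]
```

View pics/c4.png

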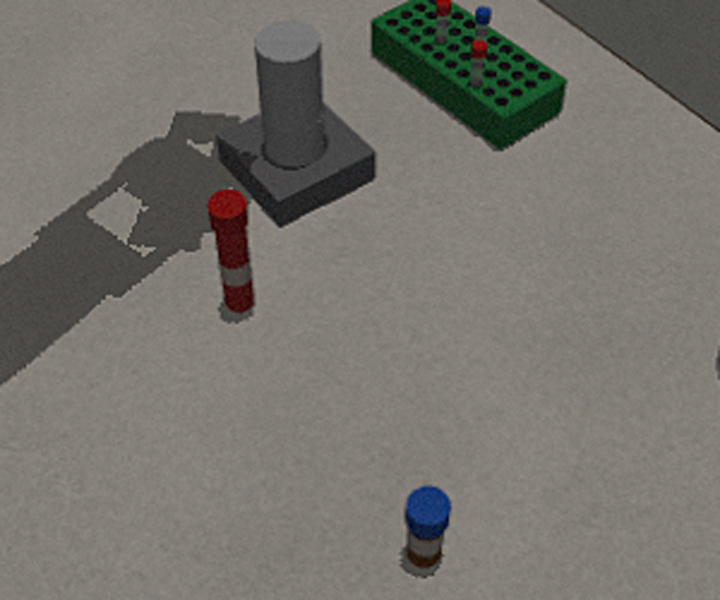

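The crop shows the closed canister upright in the block at (290,95), the short tube standing at (427,530), and the red tube untouched. Now handing in.

```bash
python3 -c "
from station import robot
print(robot.close_job())"
```

```text
the job is handed in; nothing more can be done
None
```

I packed the tall tube in the order asked and handed the job in at about 36.5 s. Cup, sleeve, tube and cover were each lowered until a clear contact force, within about 1 mm of the expected seated height, then released. No verdict was reported.

**Last checks**
- **Canister:** the side image shows it closed and upright in the block. The cover fits put its axis within about 2.5 mm of the block's. Top and side cameras differ by 3.6 mm in x, about what their roughly 2 mm calibration errors allow.
- **Short tube:** by the top view it is unmoved, about 0.6 mm from its first fit. The side network did not return it in the last check, but it shows standing in that picture.
- **Arm:** it is clear of everything, at rest, with no contact force.

**Checks that disagreed**
- **Cup, last side fit:** poor match (0.63), because the cover now hides most of the cup, so I did not use it. It was measured properly only before the sleeve went in.
- **Ring fits on the seated sleeve and tube:** these locked onto wrong edges. I used drawn overlays and silhouette fits instead.

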